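# Load a laser-driver board into its clamshell test jig, pin it and hold it shut

## Task

On the optical table stands an open clamshell test jig: slide the green driver board with the bare aluminium heat sink, front edge first, fully home into the jig's slot, swing the lid shut over it, and push the red-knobbed locating pin down through the lid tongue into the hole in the base. The board sits on sprung test contacts that lift the lid again, so press the pin (or the lid) down until the lid is fully shut and keep it there: finish while still pressing, without letting the lid rise. Leave the other board, the other pins and the things lying about where they are.

Things in the scene. Friction and masses are not known exactly. Their poses are not given: they have to be found in the camera images.
- jig: Clamshell test jig, bolted to the table, about 120 x 165 mm and 52 mm high when shut: black base plate, blue sprung carrier with the slot, bare aluminium lid. Origin: on the table under the slot's middle; x: the way the board slides in (yaw within 0.3 rad of straight away from the robot), y: towards the lid's hinge, z up. The lid's hinge axis is parallel to x at y = 58 mm, z = 48 mm. The pin goes into a square pillar 34 x 34 mm, 42 mm high, centred at x = 9 mm, y = -78 mm.
- slot_mouth (a point): Middle of the slot's floor where the slot proper begins, on the blue carrier (x, y, z as the jig's; 40 mm before the jig's origin, 34 mm above the table). The slot is 72 mm wide and 5.5 mm high, with lips reaching 4 mm over each long edge of the board. A flared entrance stands in front of it: a floor that runs 18 mm further out towards the robot and then slopes down for 13 mm, side guides opening from 72 to about 84 mm over 20 mm, and lips tilted up at the front.
- slot_end (a point): Middle of the slot's floor at its end stop, 80 mm further along x than slot_mouth. With the board home its front edge touches this stop.
- carrier (a joint): How far the blue carrier is pushed down on its springs, m: 0 at rest, about 0.004 with the lid fully shut on a board. Upward spring 8 N at 0 plus 2.5 N per mm.
- lid (a joint): Lid angle, rad: 0 fully shut (level), grows as it opens, 1.9 is the stop; starts at 1.45 to 1.75, standing up or leaning back away from the slot. A stiff hinge: the lid stays where it is left, and 3 to 4 N at its free end moves it. With a board home the two white pusher feet under the lid touch the board at about 0.06 rad; from there it must be pressed, some 6 to 10 N at the pin hole to bring and keep it fully shut, and it springs back to about 0.06 when let go.
- lid_hinge (a point): Point on the hinge axis in the middle of the lid's width (jig x = 9 mm), fixed. The lid is a frame 62 mm wide along the hinge axis and 8 mm thick, centred on the axis height when shut; from the axis it reaches 118 mm (a solid cross bar from 104 to 118 mm), then a tongue 36 mm wide reaches on to 154 mm.
- lid_hole (a point): Centre of the pin hole in the lid's tongue, on the lid's upper (outer) face, 136 mm from the hinge axis. Hole 11 mm across, through the 8 mm tongue. Own y: towards the hinge along the lid; own z: out of the upper face.
- base_hole (a point): Centre of the mouth of the pin hole in the base pillar, 42 mm above the table, facing up; 9.5 mm across, goes right through. It lies under lid_hole when the lid is down.
- board_sink (a point): Centre of the finned heat sink of the green board to be tested; x: towards the board's front edge, z up. Sink 30 x 30 mm (x, y) and 28 mm high, bare aluminium, standing on the board: the thing to grip, from above. Board: green, 125 x 70 x 4 mm, 0.1 kg; this point is 105 mm behind its front edge, 20 mm before its rear edge, 18 mm above its underside. It lies flat on the grey-blue mat (2 mm thick). With the board home the sink stays outside, in front of jig and lid.
- board_front (a point): Middle of the green board's front edge (the one with the row of gold contacts), on its underside; axes as board_sink.
- spare_sink (a point): Centre of the black heat sink of the spare board (blue, same size), on the same mat. Leave it.
- pin_knob (a point): Centre of the red knob of the locating pin: knob 18 mm across and 28 mm high, sitting on a steel flange 30 mm across and 4 mm thick; under the flange a steel shank 8 mm across and 44 mm long with a round nose. This point is 18 mm above the flange's underside and 62 mm above the tip. It stands upright in one of three holes, 55 mm apart in a row, of a black block 170 x 50 x 48 mm, its flange on the block's top. Mass 0.06 kg. The flange bears on the lid when the pin is in.
- pin_tip (a point): Lower end of the red-knobbed pin's shank, on its axis (z along the pin, up to the knob). When the lid is shut and the flange is on it, the tip is 34 mm below base_hole.
- rack: The black pin block, fixed; origin under its middle, x along the row of three holes.
- black_pin_knob (a point): Centre of the knob of a pin with a black knob, in the same block. Leave it.
- blue_pin_knob (a point): Centre of the knob of a pin with a blue knob, in the same block. Leave it.
- mirror_mount: Black mirror mount on a post, 104 mm high, base 50 x 50 mm, loose, behind the jig to the left. Leave it.
- lens_tube: Black lens tube standing on end, 33 mm across, 42 mm high, loose, right of the jig. Leave it.
- goggles: Laser goggles with orange lenses, 150 mm wide, 50 mm high, loose, behind the mat. Leave them.
- ball_driver: Ball driver with a red handle lying behind the pin block, 170 mm long, 25 mm thick. Leave it.
Not all that is in view belongs to the job. What is shaped like the part that bears board_sink but brown, pink or white is not meant.

How it is judged:
On the way, in this order (a step that is already met when the one before it is completed fails the run):
1. the green board is home in the slot with the lid still open (x of board_front in the frame of slot_end above -0.003 m and y of board_front in the frame of slot_end between -0.003 and 0.003 m and z of board_front in the frame of slot_end between -0.002 and 0.004 m and angle between the z axis of board_front and the z axis of slot_end, either way round below 0.06 rad and angle between the x axis of board_front and the x axis of slot_end, either way round below 0.06 rad and value of joint lid above 0.6 rad), for 0.2 s.
2. the lid is down on the board (x of board_front in the frame of slot_end above -0.003 m and y of board_front in the frame of slot_end between -0.003 and 0.003 m and z of board_front in the frame of slot_end between -0.002 and 0.004 m and angle between the z axis of board_front and the z axis of slot_end, either way round below 0.06 rad and angle between the x axis of board_front and the x axis of slot_end, either way round below 0.06 rad and value of joint lid below 0.12 rad), for 0.2 s.
3. the red-knobbed pin is through the lid and at least 12 mm into the base hole (horizontal distance between pin_tip and base_hole below 0.003 m and angle between the z axis of pin_tip and the z axis of base_hole, either way round below 0.08 rad and z of pin_tip in the frame of base_hole below -0.012 m and value of joint lid below 0.12 rad), for 0.1 s.
At the end, for the whole second after the job is handed in: Robot still pressing pin or lid (over 2 N): lid within 0.02 rad of shut, carrier down over 2.2 mm; board front within 3 mm of the stop (sideways too), square and level to 0.06 rad; red pin within 3 mm of the hole axis, upright to 0.08 rad, tip 30 mm or more below the base hole mouth (x of board_front in the frame of slot_end above -0.003 m and y of board_front in the frame of slot_end between -0.003 and 0.003 m and z of board_front in the frame of slot_end between -0.002 and 0.004 m and angle between the z axis of board_front and the z axis of slot_end, either way round below 0.06 rad and angle between the x axis of board_front and the x axis of slot_end, either way round below 0.06 rad and horizontal distance between pin_tip and base_hole below 0.003 m and angle between the z axis of pin_tip and the z axis of base_hole, either way round below 0.08 rad and z of pin_tip in the frame of base_hole below -0.03 m and value of joint lid below 0.02 rad and value of joint carrier above 0.0022 m and (contact force between any of the fingers, the arm and pin above 2 N or contact force between any of the fingers, the arm and lid above 2 N)); the arm keeps its last pose, push and grip.
It fails at once if the spare board or another pin is moved by more than 20 mm (distance of any of spare_sink, black_pin_knob, blue_pin_knob from where it was at the start of the episode above 0.02 m).
It fails at once if the mirror mount, lens tube, goggles or ball driver is moved by more than 20 mm (distance of any of mirror_mount, lens_tube, goggles, ball_driver from where it was at the start of the episode above 0.02 m).
It fails at once if the mirror mount or the lens tube is tipped over (angle between any of mirror_mount, lens_tube's own z axis and vertical above 0.6 rad).
It also fails if it takes over 72 s, if anything falls off the work surface, if the arm or the gripper's body presses on something with over 40 N, if the wrist force passes 120 N, or if a joint passes its speed limit or range.

## Robot

A 6-joint arm with a two-finger parallel gripper is mounted at the origin on the work surface. World frame = base frame: x ahead of the robot, y to its left, z up, the work surface at z = 0. Lengths are in m, angles in rad, forces in N, time in s.
With the tool pointing down it reaches from about 0.225 to 0.725 m from the base axis. Payload 3.1 kg.
Tool frame: the origin (TCP) lies midway between the tips of the shut fingers; the grasp point (between the pads) lies 19 mm behind it (manip.grip_point_offset is the distance from the TCP to the grasp point, in m); z points along the fingers, y is the line along which they close (so a half turn about z gives the same grasp; the last joint's range is limited). The gripper opens to 85 mm and grips with 20 to 120 N. Pads are 22 mm wide; open, the fingers measure 114 mm over their backs; the gripper's body (76 mm by 85 mm) begins 54 mm behind the grasp point. The pads swing forward as they close: fully open they stand 13 mm farther back than shut.
Start: joints at [-1.286, 0.048, 0.099, 1.622, 0, 1.443], TCP at [0.211, -0.481, 0.231] pointing down, gripper open.
Joint ranges: [-2.91, 2.91], [-0.99, 1.94], [-1.21, 1.42], [-2.12, 2.29], [-1.49, 1.47], [-3.14, 3.14]. Speed limits (rad/s): [2.79, 2.79, 3.14, 3.14, 3.14, 3.14].

## Interface

Orientations are given as a unit quaternion [x, y, z, w].
In Python, from plant import manip gives the robot as it stands.
- The arm moves only by the shell command python3 -m creep 'ROWS'. ROWS is JSON, a list of rows, each a list of 7 numbers: the turn, a rotation vector about the tool's x, y, z in degrees, then the shift along the tool's x, y, z in m, then the opening in per cent of the stroke, from 0 (shut) to 100 (fully open). A call has 1 to 20 rows; each row is the pose to reach, as a shift and turn from the pose commanded when the call began, along the tool's axes at that moment; what a row does not reach only later rows make up. A row lasts 1/12 s, in which the tool goes at most 41.7 mm and 7.16 degrees, less where a joint would pass 70% of its speed; a pose out of reach is approached as far as the arm can. A call with a gripper value outside its range is refused whole. The fingers move at their own pace and stop on an object; the grip force is fixed at half the most. Time passes only in rows, so rows that repeat a pose let the fingers close. It gives the time, the measured TCP pose, the force, the opening and the grip force at its end, in the units of the state.
- manip.read_state(): the state, without advancing time (a new reading comes with each control period).
- manip.camera(name): name is "scene" or "side" or "wrist"; returns (picture, depth): 480x640x3 uint8, red, green, blue; 480x640 float32, m along the optical axis (not along the pixel's ray), 0 where there is no reading.
- manip.calibration(name): a dict with "K" (3x3 intrinsics, pixels), "distortion" ([k1, k2, p1, p2, k3] as OpenCV has them; the pictures are not rectified), "R" (3x3) and "t" (3): a world point X has camera coordinates R X + t. Camera axes: x right, y down, z forward; pixel columns grow to the right and rows downward; lengths in m; the calibration is good to about 2 mm. A picture is of the moment at which its call begins: read the wrist's pose just before it. calibration takes no time and is no camera call; for the wrist camera it gives the pose at the moment of the call.
- manip.hand_in(): hands the job in; it is judged then, once.
The state is a dict: "clock": time; "joint_pos": joint angles; "qd": joint speeds; "effort": joint torques, N m; "tool_pos": TCP position; "tool_rot": TCP orientation; "ft_force": force on the tool from outside, world axes, zero at the start; "torque": the same for the moment, N m; "width": finger opening in m; "finger_force": force on a finger pad.
Only numpy, scipy, OpenCV 4.12 (cv2) and the standard library are available. Lean on these libraries where they do the work, as an engineer would, in place of code of your own. Each camera call takes 0.05 s, during which the arm holds its last target. There are 200 camera calls.

## Working session

There is one attempt and no reset: what is moved stays moved. The work goes in short steps, Python scripts to look and compute and a shell command to move; the robot and the scene stay as the last step left them, time stands still between calls to the robot, and variables do not carry over. Pictures are saved under pics/ and viewed, at most 11 in all, crops included, and the job is handed in when it is done.

```bash
mkdir -p pics; ls; cat > h.py <<'E'
import numpy as np, cv2, json
from plant import manip
def snap(n,f=None):
    c=manip.calibration(n); p,d=manip.camera(n)
    if f: cv2.imwrite('pics/'+f,cv2.cvtColor(p,cv2.COLOR_RGB2BGR))
    return p,d,c
def arr(c): return [np.array(c[k],float) for k in('K','distortion','R','t')]
def ray(c,uv):
    K,D,R,t=arr(c)
    n=cv2.undistortPoints(np.array(uv,float).reshape(-1,1,2),K,D).reshape(-1,2)
    d=np.c_[n,np.ones(len(n))]@R
    return -R.T@t,d
def plane(c,uv,z):
    o,d=ray(c,uv); return o+d*((z-o[2])/d[:,2])[:,None]
def cloud(c,d):
    v,u=np.nonzero(d>0); K,D,R,t=arr(c)
    n=cv2.undistortPoints(np.c_[u,v].astype(float).reshape(-1,1,2),K,D).reshape(-1,2)
    z=d[v,u]; return (np.c_[n*z[:,None],z]-t)@R,u,v
E
python3 - <<'E'
from h import *
np.set_printoptions(precision=4,suppress=True)
for n in('scene','side'):
    p,d,c=snap(n,n+'0.png'); o,dd=ray(c,[[320,240]]); print(n,o,dd)
    np.savez(n+'0.npz',p=p,d=d)
print(manip.read_state(), manip.grip_point_offset)
E
```

```text
pics
scene [ 1.273  -0.4666  0.9184] [[-0.5911  0.3967 -0.7026]]
side [0.2156 0.6919 0.9701] [[ 0.2938 -0.5819 -0.7586]]
{'clock': 0.1, 'joint_pos': array([-1.2858,  0.0487,  0.0977,  1.622 , -0.    ,  1.443 ]), 'qd': array([ 0.0012, -0.0009,  0.0048,  0.0001,  0.0004, -0.0007]), 'effort': array([  0.0015, -33.9852,  32.0936,   0.0158,  -0.0001,   0.    ]), 'tool_pos': array([ 0.2104, -0.4804,  0.2302]), 'tool_rot': array([ 0.9788,  0.2049, -0.0001, -0.0011]), 'ft_force': array([-0.326 ,  0.0806, -0.1284]), 'torque': array([ 0.0147,  0.035 , -0.0384]), 'finger_force': 0.0, 'width': 0.08561670836060632} 0.0187
```

View pics/scene0.png

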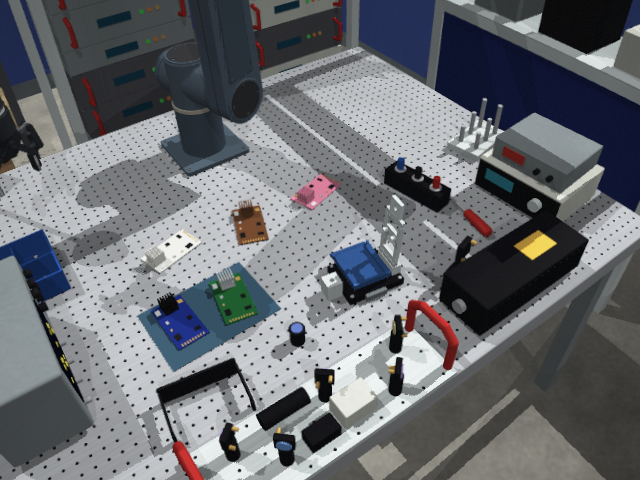

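View pics/side0.png

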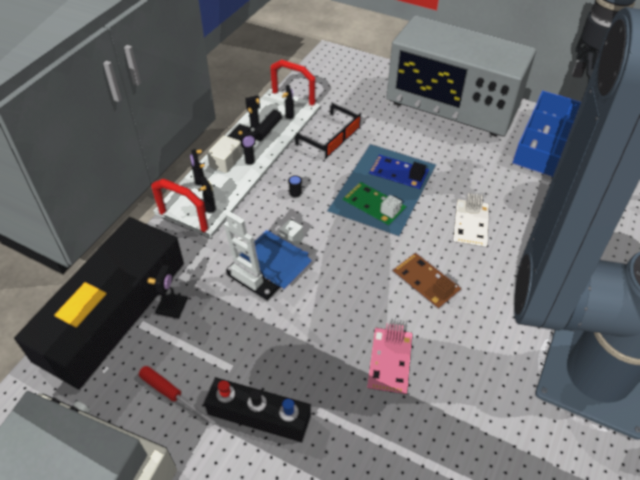

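The scene picture shows the green board with its bare sink at about (228,290), the jig at (362,270) with its lid standing up at (393,230), and the red pin at (436,183) in the block. The side view shows the board at (375,203), the jig at (272,258) and the red pin at (225,390). Next, rough positions from both views.

```bash
python3 - <<'E'
from h import *
np.set_printoptions(precision=4,suppress=True)
M={'green':((45,100,40),(80,255,255)),'blue':((105,120,50),(116,255,255)),'red':((0,150,80),(8,255,255))}
W={'scene':{'green':(200,265,265,330),'blue':(325,235,400,300),'red':(425,170,450,192)},
'side':{'green':(340,178,405,225),'blue':(235,225,320,290),'red':(212,375,240,400)}}
for n in W:
    z=np.load(n+'0.npz');c=manip.calibration(n);hsv=cv2.cvtColor(z['p'],cv2.COLOR_RGB2HSV)
    X,u,v=cloud(c,z['d'])
    for k,(x0,y0,x1,y1) in W[n].items():
        m=cv2.inRange(hsv,*M[k])[v,u]>0
        m&=(u>x0)&(u<x1)&(v>y0)&(v<y1)
        P=X[m]; r=cv2.minAreaRect((P[:,:2]*1000).astype(np.float32))
        print(n,k,m.sum(),'med',np.median(P,0),'lo',np.percentile(P,3,0),'hi',np.percentile(P,97,0),r)
    # jig/lid region & sink
    for nm,(x0,y0,x1,y1) in {'scene':{'lid':(383,190,405,272),'sink':(208,262,240,296)},'side':{'lid':(222,208,262,290),'sink':(378,192,405,218)}}[n].items():
        m=(u>x0)&(u<x1)&(v>y0)&(v<y1)&(X[:,2]>.022);P=X[m]
        print(n,nm,np.median(P,0),'lo',np.percentile(P,3,0),'hi',np.percentile(P,97,0))
E
```

```text
scene green 1148 med [ 0.5495 -0.2041  0.0074] lo [ 0.4827 -0.2385  0.0038] hi [ 0.5978 -0.1651  0.0107] ((537.608642578125, -199.62835693359375), (71.1329345703125, 129.24188232421875), 79.36347961425781)
scene blue 1698 med [0.6455 0.059  0.0354] lo [0.5866 0.0119 0.0303] hi [0.6981 0.1011 0.0454] ((625.8607177734375, 65.95084381103516), (105.49008178710938, 147.4521484375), 79.58667755126953)
scene red 71 med [0.5636 0.3515 0.0728] lo [0.5539 0.347  0.057 ] hi [0.57   0.3618 0.0828] ((561.4931640625, 355.388427734375), (14.824422836303711, 21.62759017944336), 36.009220123291016)
scene lid [0.6801 0.1156 0.1241] lo [0.6439 0.1011 0.0347] hi [0.7008 0.1254 0.2013]
scene sink [ 0.4995 -0.1924  0.033 ] lo [ 0.4801 -0.207   0.023 ] hi [ 0.5112 -0.1776  0.0376]
side green 855 med [ 0.5485 -0.1951  0.0057] lo [ 0.4748 -0.2376  0.0018] hi [ 0.5893 -0.1613  0.0095] ((533.3267211914062, -201.48670959472656), (77.37821197509766, 124.05072021484375), 79.75225067138672)
side blue 1902 med [0.6241 0.0518 0.034 ] lo [0.5804 0.0166 0.029 ] hi [0.6832 0.106  0.0442] ((633.6839599609375, 54.46435546875), (107.0830307006836, 114.35102844238281), 80.60637664794922)
side red 152 med [0.5555 0.3578 0.0775] lo [0.549  0.3452 0.0532] hi [0.5657 0.3644 0.0816] ((562.6859741210938, 349.4925537109375), (18.1528263092041, 36.693965911865234), 41.58203125)
side lid [0.667  0.1204 0.0831] lo [0.6364 0.0421 0.0273] hi [0.6951 0.129  0.2003]
side sink [ 0.4918 -0.1902  0.0318] lo [ 0.4771 -0.2091  0.0227] hi [ 0.5081 -0.176   0.0364]
```

```bash
cat >> h.py <<'E'
from scipy.spatial.transform import Rotation as Ro
def tool():
    s=manip.read_state(); return np.array(s['tool_pos']),Ro.from_quat(s['tool_rot'])
def pose(a): return Ro.from_euler('z',a,degrees=True)*Ro.from_rotvec([np.pi,0,0])
def to(p,R):
    p0,R0=tool(); print('row',np.round((R0.inv()*R).as_rotvec(degrees=True),2),np.round(R0.inv().apply(np.array(p)-p0),4))
E
python3 - <<'E'
from h import *
np.set_printoptions(precision=4,suppress=True)
p,R=tool();K,D,Rc,t=arr(manip.calibration('wrist'))
print('cam in tool',R.inv().apply(-Rc.T@t-p),'axes cols',R.inv().as_matrix()@Rc.T,K[0,0])
to([.493,-.192,.25],pose(169.5)); to([.53,-.2,.25],pose(169.5))
E
```

```text
cam in tool [ 0.0779  0.0006 -0.1425] axes cols [[-0.001  -0.9518 -0.3068]
 [ 1.     -0.0013  0.0006]
 [-0.0009 -0.3068  0.9518]] 400.1764781283878
row [  -0.03   -0.16 -145.85] [ 0.3745 -0.1508 -0.0194]
row [  -0.03   -0.16 -145.85] [ 0.4052 -0.1287 -0.0194]
```

```bash
P='[0,0,-145.85,0.39,-0.14,-0.02,100]'; python3 -m creep "[[0,0,-145.85,0.39,-0.14,-0.02,100],[0,0,-145.85,0.39,-0.14,-0.02,100],[0,0,-145.85,0.39,-0.14,-0.02,100],[0,0,-145.85,0.39,-0.14,-0.02,100],[0,0,-145.85,0.39,-0.14,-0.02,100],[0,0,-145.85,0.39,-0.14,-0.02,100],[0,0,-145.85,0.39,-0.14,-0.02,100],[0,0,-145.85,0.39,-0.14,-0.02,100],[0,0,-145.85,0.39,-0.14,-0.02,100],[0,0,-145.85,0.39,-0.14,-0.02,100],[0,0,-145.85,0.39,-0.14,-0.02,100],[0,0,-145.85,0.39,-0.14,-0.02,100],[0,0,-145.85,0.39,-0.14,-0.02,100],[0,0,-145.85,0.39,-0.14,-0.02,100],[0,0,-145.85,0.39,-0.14,-0.02,100],[0,0,-145.85,0.39,-0.14,-0.02,100],[0,0,-145.85,0.39,-0.14,-0.02,100],[0,0,-145.85,0.39,-0.14,-0.02,100],[0,0,-145.85,0.39,-0.14,-0.02,100],[0,0,-145.85,0.39,-0.14,-0.02,100]]"
```

```text
clock: 1.77
tool_pos: [0.5114, -0.1961, 0.2505]
tool_rot: [0.111, 0.994, 0.0, -0.001]
ft_force: [0.3, -0.4, 0.1]
width: 0.0848
finger_force: 0.0
```

```bash
python3 - <<'E'
from h import *
np.set_printoptions(precision=4,suppress=True)
p,R=tool();print(p,R.as_matrix())
pc,d,c=snap('wrist','w1.png');np.savez('w1.npz',p=pc,d=d)
to([.493,-.192,.1],pose(169.5))
E
```

```text
[ 0.5114 -0.1961  0.2505] [[-0.9753  0.2208 -0.0013]
 [ 0.2208  0.9753  0.0007]
 [ 0.0014  0.0004 -1.    ]]
row [ 0.03 -0.08 -2.03] [ 0.0186 -0.0001  0.1506]
```

View pics/w1.png

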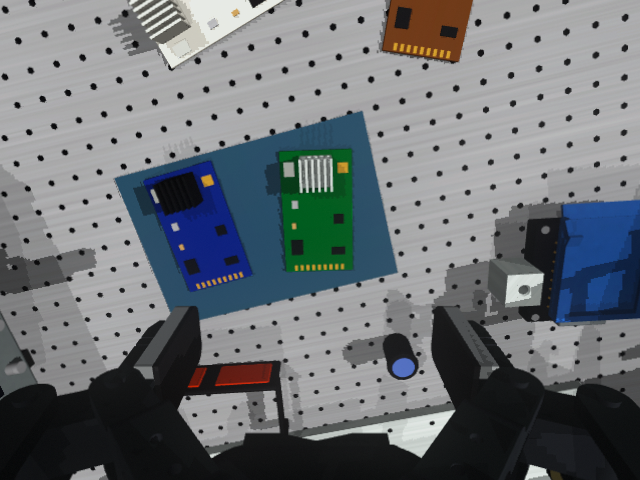

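The picture shows the green board with its fins at (316,174) and its gold edge at (320,267). There is a white block at (289,170) and a yellow one at (343,168) beside the sink. The jig pillar is at (520,285).

```bash
python3 - <<'E'
from h import *
np.set_printoptions(precision=4,suppress=True)
z=np.load('w1.npz');c=manip.calibration('wrist');hsv=cv2.cvtColor(z['p'],cv2.COLOR_RGB2HSV)
m=cv2.inRange(hsv,(45,100,40),(80,255,255));m[:, :265]=0;m[:,365:]=0;m[:140]=0;m[285:]=0
m=cv2.morphologyEx(m,cv2.MORPH_CLOSE,np.ones((5,5)))
v,u=np.nonzero(m);P=plane(c,np.c_[u,v],.006)
r=cv2.minAreaRect((P[:,:2]*1000).astype(np.float32));print(r)
a=np.radians(r[2]-90 if r[1][0]<r[1][1] else r[2]);
ex=np.array([np.cos(a),np.sin(a)]);ey=np.array([-ex[1],ex[0]])
cen=np.array(r[0])/1000;print('yaw',np.degrees(a),'sink',cen-.0425*ex)
X,u,v=cloud(c,z['d']);L=(X[:,:2]-(cen-.0425*ex))@np.c_[ex,ey]
for x0 in range(-24,36,4):
    print(x0,[int(1000*np.percentile(X[:,2][k],90)) if (k:=(abs(L[:,0]*1000-x0)<2)&(abs(L[:,1]*1000-y0)<2)).sum() else -1 for y0 in range(-38,40,4)])
to([*(cen-.0425*ex),.1],pose(180+np.degrees(a)))
E
```

```text
((535.933349609375, -201.7003631591797), (70.07504272460938, 124.76851654052734), 79.50022888183594)
yaw -10.499771118164062 sink [ 0.4941 -0.194 ]
-24 [2, 3, 2, 2, 3, 2, 3, 2, 3, 2, 2, 3, 3, 2, 3, 3, 2, 3, 3, 2]
-20 [3, 6, 6, 6, 6, 6, 6, 6, 5, 6, 6, 6, 5, 6, 5, 7, 6, 6, 6, 2]
-16 [2, 6, 7, 6, 6, 6, 29, 27, 10, 25, 26, 18, 19, 31, 7, 6, 6, 7, 6, 3]
-12 [3, 6, 6, 7, 7, 7, 34, 33, 33, 34, 34, 34, 35, 34, 6, 6, 7, 6, 6, 2]
-8 [3, 7, 7, 7, 8, 6, 34, 34, 13, 34, 33, 34, 34, 34, 6, 7, 7, 6, 6, 3]
-4 [331, 335, 336, 335, 40, 7, 342, 34, 13, 34, 34, 34, 34, 342, 6, 8, 8, 8, 6, 3]
0 [332, 336, 338, 339, 339, 340, 341, 35, 25, 34, 34, 34, 34, 342, 341, 339, 339, 339, 337, 333]
4 [331, 336, 8, 337, 8, 333, 334, 334, 335, 335, 334, 335, 335, 335, 338, 338, 337, 338, 337, 334]
8 [332, 6, 6, 7, 329, 332, 333, 334, 333, 334, 334, 334, 334, 334, 333, 331, 6, 6, 335, 332]
12 [330, 6, 6, 7, 7, 7, 34, 34, 13, 35, 33, 34, 33, 34, 7, 6, 6, 7, 6, 331]
16 [2, 6, 7, 6, 6, 6, 34, 34, 12, 34, 34, 14, 15, 33, 6, 7, 6, 6, 6, 2]
20 [2, 6, 6, 7, 6, 6, 6, 6, 7, 6, 6, 7, 7, 6, 7, 7, 6, 7, 6, 3]
24 [3, 6, 6, 6, 6, 7, 7, 6, 7, 6, 6, 6, 7, 7, 6, 6, 6, 6, 7, 3]
28 [3, 6, 7, 6, 7, 6, 6, 6, 6, 6, 6, 6, 7, 7, 6, 6, 7, 7, 6, 2]
32 [2, 6, 6, 8, 8, 7, 6, 6, 6, 6, 6, 7, 7, 7, 6, 7, 6, 7, 6, 2]
row [ 0.03 -0.08 -2.03] [ 0.0171 -0.0018  0.1506]
```

```bash
python3 - <<'E'
from h import *
to([.59,.06,.27],pose(169.5))
E
```

```text
row [ 0.03 -0.08 -2.03] [-0.0211  0.267  -0.0194]
```

```bash
python3 -m creep "[[0,0,-2.03,-0.021,0.267,-0.02,100],[0,0,-2.03,-0.021,0.267,-0.02,100],[0,0,-2.03,-0.021,0.267,-0.02,100],[0,0,-2.03,-0.021,0.267,-0.02,100],[0,0,-2.03,-0.021,0.267,-0.02,100],[0,0,-2.03,-0.021,0.267,-0.02,100],[0,0,-2.03,-0.021,0.267,-0.02,100],[0,0,-2.03,-0.021,0.267,-0.02,100],[0,0,-2.03,-0.021,0.267,-0.02,100],[0,0,-2.03,-0.021,0.267,-0.02,100]]"; python3 - <<'E'
from h import *
pc,d,c=snap('wrist','w2.png');np.savez('w2.npz',p=pc,d=d,**{k:np.array(c[k]) for k in('K','distortion','R','t')})
E
```

```text
clock: 2.65
tool_pos: [0.5924, 0.0585, 0.2708]
tool_rot: [0.097, 0.995, -0.0, -0.001]
ft_force: [-0.3, -0.3, -0.2]
width: 0.0849
finger_force: 0.0
```

View pics/w2.png

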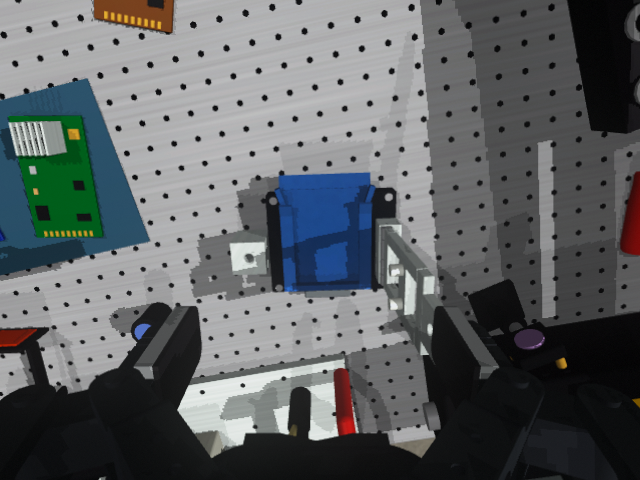

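The jig is fully in view: carrier centre at (325,230), pillar hole at about (249,258), lid leaning right at (410,280), and the slot mouth towards the top of the picture.

```bash
python3 - <<'E'
from h import *
np.set_printoptions(precision=4,suppress=True)
c=np.load('w2.npz');p=c['p']
hsv=cv2.cvtColor(p,cv2.COLOR_RGB2HSV)
# pillar top patch by depth, hole by darkness
X,u,v=cloud(c,c['d'])
k=(u>220)&(u<275)&(v>230)&(v<290)&(abs(X[:,2]-.042)<.004)
r=cv2.minAreaRect((X[k][:,:2]*1000).astype(np.float32));print('pillar',r,np.median(X[k],0))
g=cv2.cvtColor(p,cv2.COLOR_RGB2GRAY)
hole=[(a,b) for a in range(240,259) for b in range(250,268) if g[b,a]<90]
hu=np.array(hole);print(len(hu),hu.mean(0),plane(c,[hu.mean(0)],.042))
a=np.radians(-10);ex=np.array([np.cos(a),np.sin(a)]);ey=np.array([-ex[1],ex[0]])
L=(X[:,:2]-[.64,.055])@np.c_[ex,ey]*1000
H=np.zeros((190,240))
k=(abs(L[:,0])<90)&(abs(L[:,1])<115)&(X[:,2]<.08)
for (x,y),z in zip(L[k],X[k][:,2]): 
    i,j=int(round(x+95)),int(round(115-y)); H[i,j]=max(H[i,j],z)
im=np.clip(H/.06*255,0,255).astype(np.uint8)
im=cv2.applyColorMap(cv2.resize(im,None,fx=3,fy=3,interpolation=0),cv2.COLORMAP_JET)
for q in range(0,240,20): cv2.line(im,(q*3,0),(q*3,6),(255,)*3);cv2.putText(im,str(115-q),(q*3,16),0,.35,(255,)*3)
for q in range(5,190,20): cv2.putText(im,str(q-95),(0,q*3),0,.35,(255,)*3)
cv2.imwrite('pics/hm.png',im)
E
```

```text
pillar ((645.4595947265625, -22.923234939575195), (34.415645599365234, 35.09543991088867), 80.67496490478516) [ 0.6448 -0.0226  0.042 ]
34 [249.2059 256.9412] [[ 0.6443 -0.0211  0.042 ]]
```

View pics/hm.png

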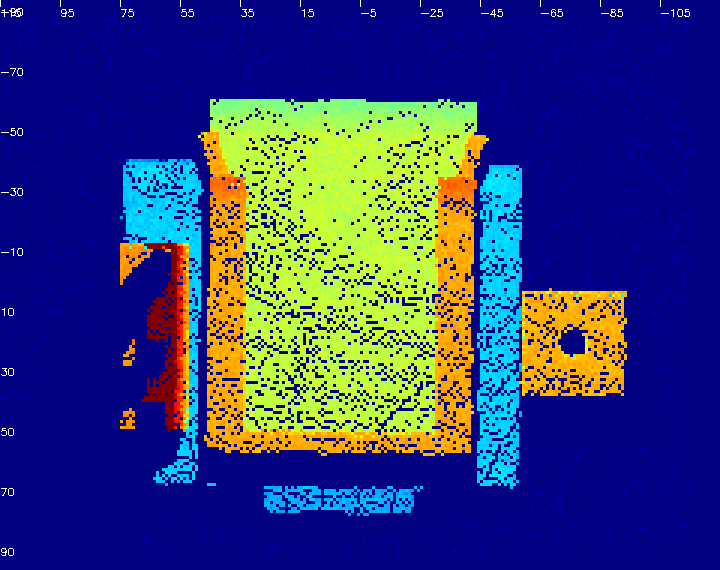

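The height map shows the slot lips (orange) on both sides, the end stop at map x≈50 and the pillar hole at (18,-73), with a small rotation left over. I'll fit lines to these edges.

```bash
python3 - <<'E'
from h import *
np.set_printoptions(precision=4,suppress=True)
c=np.load('w2.npz');X,u,v=cloud(c,c['d'])
a=np.radians(-10);B=np.array([[np.cos(a),-np.sin(a)],[np.sin(a),np.cos(a)]])
L=(X[:,:2]-[.64,.055])@B*1000;Z=X[:,2]*1000
fl=(abs(Z-34)<3); hi=(Z>38.5)&(Z<46)
S=[]
for s in(1,-1):
    pts=[]
    for x in range(-28,48,2):
        k=(abs(L[:,0]-x)<1.2)
        f=L[k&fl][:,1]*s; h=L[k&hi][:,1]*s; f=f[(f>20)&(f<40)];h=h[(h>25)&(h<50)]
        if len(f) and len(h): pts.append((x,s*(f.max()+h.min())/2, s*h.max()))
    pts=np.array(pts)
    for j in(1,2):
        q=np.polyfit(pts[:,0],pts[:,j],1);print(s,'inner' if j==1 else 'outer',np.degrees(np.arctan(q[0])),q[1],np.std(pts[:,j]-np.polyval(q,pts[:,0])));S.append(q)
pts=[]
for y in range(-26,30,2):
    k=(abs(L[:,1]-y)<1.2)&(L[:,0]>35)&(L[:,0]<65)
    f=L[k&fl][:,0];h=L[k&hi][:,0];pts.append((y,(f.max()+h.min())/2,h.max()))
pts=np.array(pts)
for j in(1,2):
    q=np.polyfit(pts[:,0],pts[:,j],1);print('end',np.degrees(np.arctan(q[0])),q[1])
k=fl&(abs(L[:,1])<25)&(L[:,0]>-30)&(L[:,0]<45);print('floor z',np.median(Z[k]),'lip z',np.median(Z[hi&(L[:,0]>-20)&(L[:,0]<40)]), 'wall z',np.median(Z[hi&(abs(L[:,1])<20)]))
E
```

```text
1 inner 0.6171158044661671 33.72278216459219 0.04324657761322661
1 outer 1.1263809715833522 45.50231725546516 0.09872484633183011
-1 inner 0.8136012453672268 -30.264625502035877 0.22429351395184144
-1 outer 0.8405325631912569 -41.77119447712387 0.3108019888090728
end -1.088492400042308 49.19777261051129
end -0.98530366855187 54.87705550193832
floor z 34.01319680297187 lip z 42.3150922160925 wall z 42.31432932806926
```

```bash
python3 - <<'E'
from h import *
to([.4941,-.194,.07],pose(169.5)); to([.4941,-.194,.009],pose(169.5))
E
```

```text
row [-0.04 -0.05 -0.7 ] [ 0.0473 -0.2661  0.2011]
row [-0.04 -0.05 -0.7 ] [ 0.0472 -0.2661  0.2621]
```

```bash
python3 -m creep "[[0,0,-0.7,0.0473,-0.2661,0.05,100],[0,0,-0.7,0.0473,-0.2661,0.05,100],[0,0,-0.7,0.0473,-0.2661,0.05,100],[0,0,-0.7,0.0473,-0.2661,0.05,100],[0,0,-0.7,0.0473,-0.2661,0.1,100],[0,0,-0.7,0.0473,-0.2661,0.15,100],[0,0,-0.7,0.0473,-0.2661,0.2,100],[0,0,-0.7,0.0473,-0.2661,0.2,100],[0,0,-0.7,0.0473,-0.2661,0.2,100],[0,0,-0.7,0.0473,-0.2661,0.22,100],[0,0,-0.7,0.0473,-0.2661,0.24,100],[0,0,-0.7,0.0473,-0.2661,0.25,100],[0,0,-0.7,0.0473,-0.2661,0.25,100],[0,0,-0.7,0.0473,-0.2661,0.25,100]]"; python3 - <<'E'
from h import *
to([.4941,-.194,.009],pose(169.5))
E
```

```text
clock: 3.87
tool_pos: [0.4946, -0.1935, 0.0215]
tool_rot: [0.091, 0.996, 0.0, -0.0]
ft_force: [0.3, 0.2, 0.5]
width: 0.0853
finger_force: 0.0
row [ 0.   -0.03  0.03] [ 0.0004 -0.0006  0.0125]
```

```bash
python3 -m creep "[[0,0,0,0,-0.0006,0.007,100],[0,0,0,0,-0.0006,0.0125,100],[0,0,0,0,-0.0006,0.0125,20],[0,0,0,0,-0.0006,0.0125,20],[0,0,0,0,-0.0006,0.0125,20],[0,0,0,0,-0.0006,0.0125,0],[0,0,0,0,-0.0006,0.0125,0],[0,0,0,0,-0.0006,0.0125,0],[0,0,0,0,-0.0006,0.0125,0],[0,0,0,0,-0.0006,0.0125,0],[0,0,0,0,-0.0006,0.0125,0],[0,0,0,0,-0.0006,0.0125,0],[0,0,0,0,-0.0006,0.0125,0],[0,0,0,0,-0.0006,0.0125,0],[0,0,0,0,-0.0006,0.0125,0]]"
```

```text
clock: 5.12
tool_pos: [0.4956, -0.1938, 0.0095]
tool_rot: [0.09, 0.996, -0.0, 0.001]
ft_force: [1.0, 0.2, 5.4]
width: 0.0292
finger_force: 60.9
```

```bash
python3 -m creep "[[0,0,0,0,0,-0.015,0],[0,0,0,0,0,-0.03,0],[0,0,0,0,0,-0.06,0],[0,0,0,0,0,-0.09,0],[0,0,0,0,0,-0.12,0],[0,0,0,0,0,-0.12,0],[0,0,0,0,0,-0.12,0]]"; python3 - <<'E'
from h import *
np.set_printoptions(precision=4,suppress=True)
p,R=tool();print(p,manip.read_state()['width'])
pc,d,c=snap('wrist','w3.png')
X,u,v=cloud(c,d);hsv=cv2.cvtColor(pc,cv2.COLOR_RGB2HSV)
m=cv2.inRange(hsv,(45,100,40),(80,255,255))[v,u]>0
T=R.inv().apply(X-p);k=m&(abs(T[:,2])<.03)&(T[:,0]<-.02)
A=np.c_[T[k][:,:2],np.ones(k.sum())];q=np.linalg.lstsq(A,T[k][:,2],rcond=None)[0];print('n',k.sum(),'top plane',q,np.degrees(q[:2]))
r=cv2.minAreaRect((T[k][:,:2]*1000).astype(np.float32));print(r,'xmin',np.percentile(T[k][:,0],.5))
# edges from mask by line fit on ray/plane
E
```

```text
clock: 5.7
tool_pos: [0.4958, -0.1941, 0.13]
tool_rot: [0.09, 0.996, -0.001, 0.001]
ft_force: [-0.9, 0.7, -1.5]
width: 0.0289
finger_force: 60.1
[ 0.4958 -0.1941  0.13  ] 0.028899891728571003
n 6436 top plane [-0.0033  0.0013  0.0035] [-0.188   0.0733]
((-44.35108947753906, -1.1857833862304688), (49.30335235595703, 48.63911437988281), 89.83063507080078) xmin -0.06726901805304193
```

View pics/w3.png

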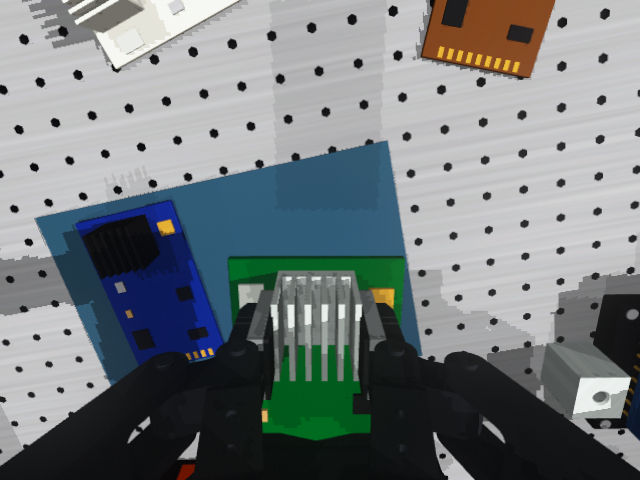

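The board hangs level from the sink; its rear edge runs from (229,257) to (404,257).

```bash
cat > inhand.py <<'E'
from h import *
np.set_printoptions(precision=4,suppress=True)
def inhand():
    p,R=tool();pc,d,c=snap('wrist')
    hsv=cv2.cvtColor(pc,cv2.COLOR_RGB2HSV);m=cv2.inRange(hsv,(45,100,30),(80,255,255))
    m[:, :180]=0;m[:,460:]=0
    zt=p[2]-.0035
    def T(uv): return R.inv().apply(plane(c,uv,zt)-p)
    re=np.array([(u,np.nonzero(m[:,u])[0].min()-.5) for u in range(240,396,3)]);q=T(re)
    f=np.polyfit(q[:,1],q[:,0],1);k=abs(q[:,0]-np.polyval(f,q[:,1]))<.001;f=np.polyfit(q[k][:,1],q[k][:,0],1)
    L=T(np.array([(np.nonzero(m[v])[0].min()-.5,v) for v in range(262,285,2)]));Rr=T(np.array([(np.nonzero(m[v])[0].max()+.5,v) for v in range(262,285,2)]))
    print('rear x at y=0',f[1],'yaw deg (dx/dy)',np.degrees(f[0]),'sides y',np.median(L[:,1]),np.median(Rr[:,1]),'mid',(np.median(L[:,1])+np.median(Rr[:,1]))/2,'at x',L[:,0].mean(), 'side slopes',np.degrees(np.polyfit(L[:,0],L[:,1],1)[0]),np.degrees(np.polyfit(Rr[:,0],Rr[:,1],1)[0]))
inhand()
E
python3 inhand.py
```

```text
rear x at y=0 0.02202190617716069 yaw deg (dx/dy) 0.1310809169898969 sides y -0.03567176573552165 0.033789207133295716 mid -0.0009412793011129676 at x 0.014644102465122495 side slopes -1.1319906642292714 -0.9935113295426493
```

```bash
python3 - <<'E'
from h import *
np.set_printoptions(precision=4,suppress=True)
c=manip.calibration('scene');print(plane(c,[[315,190],[295,195],[335,178],[250,222],[268,238]],.01))
a=np.radians(-9.2);ex=np.array([np.cos(a),np.sin(a)]);ey=np.array([-ex[1],ex[0]]);O=np.array([.6494,.0553])
for x,z in((-185,.1),(-185,.0425),(-140,.0425),(-63,.0425)):
    to([*(O+x/1000*ex+.0007*ey),z],pose(170.8))
E
```

```text
[[ 0.3527  0.1403  0.01  ]
 [ 0.3389  0.0884  0.01  ]
 [ 0.3433  0.2103  0.01  ]
 [ 0.3587 -0.0539  0.01  ]
 [ 0.4315 -0.0475  0.01  ]]
row [ 0.06 -0.21 -1.18] [0.0765 0.2691 0.0273]
row [ 0.06 -0.21 -1.18] [0.0763 0.269  0.0848]
row [ 0.06 -0.21 -1.18] [0.0313 0.27   0.0847]
row [ 0.06 -0.21 -1.18] [-0.0457  0.2716  0.0844]
```

```bash
python3 -m creep "[[0,-0.35,-1.2,0.01,0.035,0,0],[0,-0.35,-1.2,0.02,0.075,0,0],[0,-0.35,-1.2,0.03,0.115,0,0],[0,-0.35,-1.2,0.04,0.155,0,0],[0,-0.35,-1.2,0.05,0.195,0.01,0],[0,-0.35,-1.2,0.065,0.23,0.02,0],[0,-0.35,-1.2,0.0763,0.255,0.035,0],[0,-0.35,-1.2,0.0763,0.269,0.055,0],[0,-0.35,-1.2,0.0763,0.269,0.075,0],[0,-0.35,-1.2,0.0763,0.269,0.084,0],[0,-0.35,-1.2,0.0763,0.269,0.0845,0],[0,-0.35,-1.2,0.0763,0.269,0.0845,0],[0,-0.35,-1.2,0.0763,0.269,0.0845,0]]"; cat > jp.py <<'E'
from h import *
np.set_printoptions(precision=4,suppress=True)
a=np.radians(-9.2);ex=np.array([np.cos(a),np.sin(a)]);ey=np.array([-ex[1],ex[0]]);O=np.array([.6494,.0553])
def J(x,y,z): return [*(O+x/1000*ex+y/1000*ey),z]
E
python3 inhand.py; python3 - <<'E'
from jp import *
p,R=tool();print('jig',(p[:2]-O)@np.c_[ex,ey]*1000,p[2],(pose(170.8).inv()*R).as_rotvec(degrees=True))
to(J(-63,.7,.0425),pose(170.8));print(manip.read_state()['ft_force'])
E
```

```text
clock: 6.88
tool_pos: [0.4687, 0.0842, 0.0446]
tool_rot: [0.081, 0.997, -0.0, 0.003]
ft_force: [1.2, -0.3, -1.1]
width: 0.0289
finger_force: 60.2
rear x at y=0 0.02205100731875847 yaw deg (dx/dy) 0.2307005828419888 sides y -0.03575377757970288 0.033476314577169854 mid -0.0011387315012665149 at x 0.014698320440898423 side slopes -0.8364314068128252 0.13985072906121834
jig [-182.3108   -0.2773] 0.04532918477056473 [-0.0134 -0.4471  0.0528]
row [ 0.01  0.45 -0.05] [-0.1193  0.0011  0.0038]
[ 0.4052  0.4709 -0.4724]
```

```bash
cat > lev.py <<'E'
from jp import *
for _ in range(2):
    pc,d,c=snap('wrist');X,u,v=cloud(c,d);p,R=tool();T=R.inv().apply(X-p)
    hsv=cv2.cvtColor(pc,cv2.COLOR_RGB2HSV);g=cv2.inRange(hsv,(45,100,30),(80,255,255))[v,u]>0
    b=g&(abs(T[:,2]-.0035)<.006)&(abs(T[:,1])<.036)&(T[:,0]>-.08)&(T[:,0]<.023)
    t=(abs(X[:,2])<.004)&(v<250)
    def fit(k):
        for _ in range(3):
            q=np.linalg.lstsq(np.c_[X[k][:,:2],np.ones(k.sum())],X[k][:,2],rcond=None)[0]
            k=k&(abs(X[:,:2]@q[:2]+q[2]-X[:,2])<.0012)
        return q
    qb,qt=fit(b),fit(t);s=(qb-qt)[:2]
    rear=O-.2*ex;h=lambda x,q:(O+x*ex)@q[:2]+q[2]
    xt=(p[:2]-O)@ex
    print('tilt deg along jig x,y',np.degrees(s@ex),np.degrees(s@ey),'board top above table at sink',h(xt,qb)-h(xt,qt),'at front',h(xt+.103,qb)-h(xt+.103,qt),'tcp z',p[2])
E
python3 lev.py
```

```text
tilt deg along jig x,y 0.4993973975263605 0.022980346423170536 board top above table at sink 0.04182920253077119 at front 0.04272696380363197 tcp z 0.045636674699916925
tilt deg along jig x,y 0.5337811442364053 0.03968155604418197 board top above table at sink 0.04214946149510473 at front 0.043109034055659495 tcp z 0.045733793219768296
```

```bash
python3 -m creep "[[0,0.48,0,0,0.0012,0.0035,0],[0,0.48,0,0,0.0012,0.0035,0],[0,0.48,0,0,0.0012,0.0035,0],[0,0.48,0,-0.01,0.0012,0.0036,0],[0,0.48,0,-0.02,0.0012,0.0037,0],[0,0.48,0,-0.03,0.0012,0.0038,0],[0,0.48,0,-0.03,0.0012,0.0038,0],[0,0.48,0,-0.03,0.0012,0.0038,0]]"; python3 lev.py; python3 - <<'E'
from jp import *
p,R=tool();print('jig',(p[:2]-O)@np.c_[ex,ey]*1000,p[2],(pose(170.8).inv()*R).as_rotvec(degrees=True))
to(J(-63,.9,.0425),pose(170.8));print(manip.read_state()['ft_force'])
E
```

```text
clock: 7.7
tool_pos: [0.5004, 0.0809, 0.0413]
tool_rot: [0.08, 0.997, 0.0, 0.0]
ft_force: [1.7, -0.5, 1.5]
width: 0.0289
finger_force: 60.4
tilt deg along jig x,y 0.20657830998733578 -0.018751783527291406 board top above table at sink 0.03778605478640534 at front 0.038157418368671245 tcp z 0.04134048708218734
tilt deg along jig x,y 0.19773776922400516 0.048106041724099984 board top above table at sink 0.037806830088408544 at front 0.03816230112664483 tcp z 0.04134551265688963
jig [-151.9095    1.4336] 0.04134551265688963 [-0.0029 -0.0116 -0.0086]
row [0.   0.01 0.01] [-0.0889 -0.0005 -0.0011]
[0.7201 0.0693 1.8958]
```

```bash
python3 -m creep "[[0,0,0,0,-0.0005,-0.0005,0],[0,0,0,-0.008,-0.0005,-0.0005,0],[0,0,0,-0.016,-0.0005,-0.0005,0],[0,0,0,-0.024,-0.0005,-0.0005,0],[0,0,0,-0.032,-0.0005,-0.0005,0],[0,0,0,-0.04,-0.0005,-0.0005,0],[0,0,0,-0.04,-0.0005,-0.0005,0]]"; python3 lev.py; python3 inhand.py
```

```text
clock: 8.38
tool_pos: [0.5403, 0.0739, 0.0415]
tool_rot: [0.08, 0.997, 0.0, 0.0]
ft_force: [2.0, 0.1, 2.4]
width: 0.0287
finger_force: 60.8
tilt deg along jig x,y 0.11280260796120928 -0.005539080882207789 board top above table at sink 0.037931950316818765 at front 0.038134734338935994 tcp z 0.04142109688272274
tilt deg along jig x,y 0.18391935137597398 0.00732645442741147 board top above table at sink 0.03788849481174767 at front 0.03821912463043091 tcp z 0.0414457019307298
rear x at y=0 0.021897067967142834 yaw deg (dx/dy) 0.5118742869273901 sides y -0.035715267696940015 0.03351902451151413 mid -0.0010981215927129417 at x 0.01466749259808413 side slopes -0.4530131505132043 0.21208065581079336
```

```bash
python3 -m creep "[[0,0,0,-0.008,0,0,0],[0,0,0,-0.016,0,0,0],[0,0,0,-0.024,0,0,0],[0,0,0,-0.032,0,0,0],[0,0,0,-0.04,0,0,0],[0,0,0,-0.045,0,0,0],[0,0,0,-0.045,0,0,0]]"; python3 -m creep "[[0,0,0,-0.002,0,0,0],[0,0,0,-0.004,0,0,0],[0,0,0,-0.004,0,0,0]]"; python3 - <<'E'
from jp import *
p,R=tool();print('jig',(p[:2]-O)@np.c_[ex,ey]*1000,p[2])
E
```

```text
clock: 9.12
tool_pos: [0.5825, 0.0671, 0.0414]
tool_rot: [0.08, 0.997, 0.0, -0.001]
ft_force: [-0.6, -0.2, 5.1]
width: 0.0289
finger_force: 61.2
clock: 9.37
tool_pos: [0.5852, 0.0667, 0.0412]
tool_rot: [0.08, 0.997, 0.0, -0.002]
ft_force: [-2.4, 1.3, 5.6]
width: 0.0287
finger_force: 61.2
jig [-65.2431   0.9834] 0.04124999007317766
```

```bash
python3 -m creep "[[0,0,0,-0.002,0,0,0],[0,0,0,-0.003,0,0,0],[0,0,0,-0.003,0,0,0]]"; python3 -m creep "[[0,0,0,-0.002,0,0,0],[0,0,0,-0.003,0,0,0],[0,0,0,-0.003,0,0,0]]"; python3 - <<'E'
from jp import *
p,R=tool();print('jig',(p[:2]-O)@np.c_[ex,ey]*1000,p[2])
E
python3 inhand.py
```

```text
clock: 9.62
tool_pos: [0.5859, 0.0666, 0.0407]
tool_rot: [0.08, 0.997, 0.0, -0.004]
ft_force: [-6.9, 1.7, 7.1]
width: 0.0293
finger_force: 61.3
clock: 9.87
tool_pos: [0.5859, 0.0667, 0.0399]
tool_rot: [0.08, 0.997, 0.001, -0.008]
ft_force: [-11.7, 2.1, 9.9]
width: 0.0291
finger_force: 61.6
jig [-64.4904   1.1315] 0.039924761580064944
rear x at y=0 0.02151742020372292 yaw deg (dx/dy) -0.05387832992593941 sides y -0.035788471776032005 0.033619107249291395 mid -0.0010846822633703047 at x 0.014546095603349888 side slopes -1.7913663362469123 -0.8740987722493692
```

```bash
python3 -m creep "[[0,0,0,0.003,0,-0.0005,0],[0,0,0,0.0045,0,-0.001,0],[0,0,0,0.0045,0,-0.001,0],[0,0,0,0.0045,0,-0.001,50],[0,0,0,0.0045,0,-0.001,50],[0,0,0,0.0045,0,-0.001,50],[0,0,0,0.0045,0,-0.001,50],[0,0,0,0.0045,0,-0.02,50],[0,0,0,0.0045,0,-0.05,50],[0,0,0,0.0045,0,-0.09,50],[0,0,0,0.03,0,-0.13,50],[0,0,0,0.03,0,-0.17,50],[0,0,0,0.03,0,-0.17,50],[0,0,0,0.03,0,-0.17,50]]"; python3 - <<'E'
from h import *
pc,d,c=snap('wrist','w4.png');np.savez('w4.npz',p=pc,d=d,**{k:np.array(c[k]) for k in('K','distortion','R','t')})
E
```

```text
clock: 11.08
tool_pos: [0.5652, 0.0702, 0.2157]
tool_rot: [0.08, 0.997, 0.0, 0.003]
ft_force: [0.5, 0.7, 0.4]
width: 0.0427
finger_force: 0.0
```

View pics/w4.png

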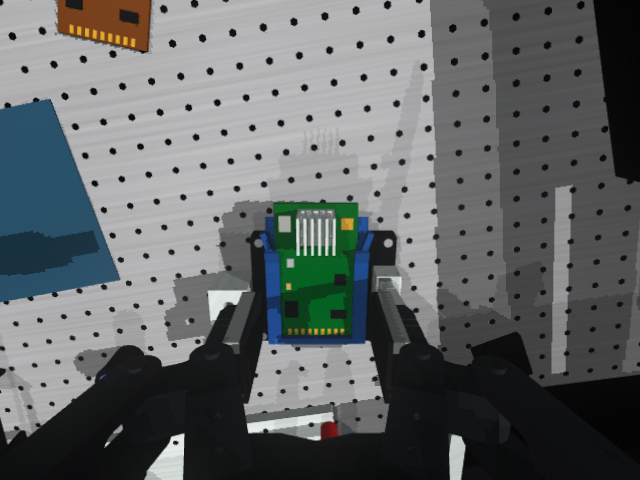

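The board sits in the slot, with its gold contacts at (318,331) right up to the end wall. Checking for a gap numerically.

```bash
python3 - <<'E'
from jp import *
c=np.load('w4.npz');X,u,v=cloud(c,c['d']);L=np.c_[(X[:,:2]-O)@np.c_[ex,ey]]*1000;Z=X[:,2]*1000
hsv=cv2.cvtColor(c['p'],cv2.COLOR_RGB2HSV)
g=cv2.inRange(hsv,(45,100,30),(80,255,255))
for y in range(-24,28,8):
    k=(abs(L[:,1]-y)<1.5);kb=k&(abs(Z-38)<1.6)&(L[:,0]>-95);w=k&(Z>40.5)&(Z<44)&(L[:,0]>30)
    print(y,'rear',L[kb][:,0].min() if kb.any() else 0,'front',L[kb&(L[:,0]<50)][:,0].max(),'wall',L[w][:,0].min(),L[w][:,0].max(), 'topz',np.median(Z[kb]),'floor px',(k&(abs(Z-34)<1)&(L[:,0]>30)&(L[:,0]<45)).sum())
to(J(9,100,.24),pose(170.8))
# lid angle: points on lid
k=(L[:,1]>60)&(L[:,1]<120)&(Z>70)&(L[:,0]>-25)&(L[:,0]<45)
print(k.sum()); 
if k.sum()>50:
    q=np.polyfit(L[k][:,1]-58,Z[k]-48,1);print('lid line',q)
c2=np.load('w2.npz');X,u,v=cloud(c2,c2['d']);L=np.c_[(X[:,:2]-O)@np.c_[ex,ey]]*1000;Z=X[:,2]*1000
k=(L[:,1]>45)&(L[:,1]<120)&(Z>60)&(Z<215)&(L[:,0]>-25)&(L[:,0]<45)
q=np.polyfit(Z[k]-48,L[k][:,1]-58,1);print(k.sum(),'lid dy/dz',q,'zmax',Z[k].max(),L[k][:,1].min(),L[k][:,1].max())
E
```

```text
-24 rear -85.22158423517263 front 40.27753650277134 wall 38.91507468314168 45.33263811922653 topz 38.43394382385084 floor px 0
-16 rear -85.05101536906628 front 40.318493959533036 wall 38.83919398511391 45.36147977776825 topz 38.20914457357969 floor px 0
-8 rear -85.20926894187039 front 40.288464672952074 wall 39.54148804384544 44.91907957844423 topz 38.15332305780089 floor px 0
0 rear -85.13634063493714 front 40.68447167124313 wall 39.695610816091225 45.78975676936147 topz 38.127444378577295 floor px 0
8 rear -85.21315019216948 front 40.04799014538775 wall 39.480925955835595 45.16426328248039 topz 38.043344023429086 floor px 0
16 rear -85.12282471515745 front 40.148238742720835 wall 39.236638525481375 45.521005028267886 topz 38.136632729571815 floor px 0
24 rear -85.32809137362324 front 41.05296034912328 wall 39.62164089679189 45.254045274750446 topz 38.24930252624692 floor px 0
row [0.03 0.12 0.02] [-0.0957  0.0989 -0.0269]
733
lid line [ 9.3755 31.3914]
4121 lid dy/dz [ 0.0756 -2.0407] zmax 196.77960350268594 49.10965455889581 72.77628075813739
```

The board is home against the stop (rear edge at -85.1, no floor visible). The lid leans back at about 1.65 rad. Next, work out the sweep path.

```bash
python3 - <<'E'
from jp import *
to(J(9,102,.187),pose(170.8))
for th in [94,90,86,82,78,74,70,65,60,55,50,45,40,35,30,25,20,15,10,7,5,3]:
    t=np.radians(th);r=140-12*(94-th)/91
    y=58-r*np.cos(t)+4*np.sin(t)+14.5;z=48+r*np.sin(t)+4*np.cos(t)
    print(th,round(y-102,1),round(187-z,1))
E
```

```text
row [0.03 0.12 0.02] [-0.0956  0.1009  0.0261]
94 -15.7 -0.4
90 -25.5 -0.5
86 -35.2 0.1
82 -44.8 1.4
78 -54.3 3.3
74 -63.5 5.9
70 -72.5 9.0
65 -83.4 13.9
60 -93.8 19.6
55 -103.6 26.2
50 -112.7 33.6
45 -121.1 41.7
40 -128.7 50.5
35 -135.5 59.9
30 -141.4 69.8
25 -146.4 80.1
20 -150.5 90.7
15 -153.6 101.6
10 -155.8 112.7
7 -156.6 119.4
5 -156.9 123.8
3 -157.1 128.3
```

```bash
python3 -m creep "[[0,0,0,0,0.03,-0.025,0],[0,0,0,0,0.065,-0.025,0],[0,0,0,0,0.1009,-0.025,0],[0,0,0,-0.03,0.1009,-0.025,0],[0,0,0,-0.065,0.1009,-0.025,0],[0,0,0,-0.0956,0.1009,-0.02,0],[0,0,0,-0.0956,0.1009,0.005,0],[0,0,0,-0.0956,0.1009,0.026,0],[0,0,0,-0.0956,0.1009,0.026,0],[0,0,0,-0.0956,0.1009,0.026,0]]"; python3 - <<'E'
from jp import *
to(J(9,102,.187),pose(170.8))
E
```

```text
clock: 11.97
tool_pos: [0.6711, 0.1542, 0.1798]
tool_rot: [0.08, 0.997, -0.001, -0.006]
ft_force: [0.6, 0.2, 0.3]
width: -0.0003
finger_force: 0.0
row [-0.15 -0.63  0.01] [-0.0033  0.0009 -0.0073]
```

```bash
python3 -m creep "[[-0.15,-0.6,0,-0.003,-0.008,-0.007,0],[-0.15,-0.6,0,-0.003,-0.0157,-0.0075,0],[-0.15,-0.6,0,-0.003,-0.0255,-0.0075,0],[-0.15,-0.6,0,-0.003,-0.0352,-0.007,0],[-0.15,-0.6,0,-0.003,-0.0448,-0.0056,0],[-0.15,-0.6,0,-0.003,-0.0543,-0.0037,0],[-0.15,-0.6,0,-0.003,-0.0635,-0.001,0],[-0.15,-0.6,0,-0.003,-0.0725,0.002,0],[-0.15,-0.6,0,-0.003,-0.0834,0.007,0],[-0.15,-0.6,0,-0.003,-0.0938,0.0126,0],[-0.15,-0.6,0,-0.003,-0.1036,0.0192,0],[-0.15,-0.6,0,-0.003,-0.1127,0.0266,0],[-0.15,-0.6,0,-0.003,-0.1211,0.0347,0],[-0.15,-0.6,0,-0.003,-0.1287,0.0435,0]]"; python3 - <<'E'
from jp import *
p,R=tool();print('jig',(p[:2]-O)@np.c_[ex,ey]*1000,p[2])
to(J(9,-39.5,.117),pose(170.8))
snap('scene','s2.png')
im=cv2.imread('pics/s2.png')[150:330,260:500];cv2.imwrite('pics/s2c.png',cv2.resize(im,None,fx=3,fy=3))
E
```

```text
clock: 13.13
tool_pos: [0.6557, 0.0255, 0.1423]
tool_rot: [0.081, 0.997, 0.001, 0.006]
ft_force: [0.3, -0.2, 0.7]
width: 0.0
finger_force: 0.4
jig [ 11.0079 -28.3713] 0.1423463008798257
row [ 0.16  0.62 -0.04] [ 0.0023 -0.0112  0.0253]
```

View pics/s2c.png

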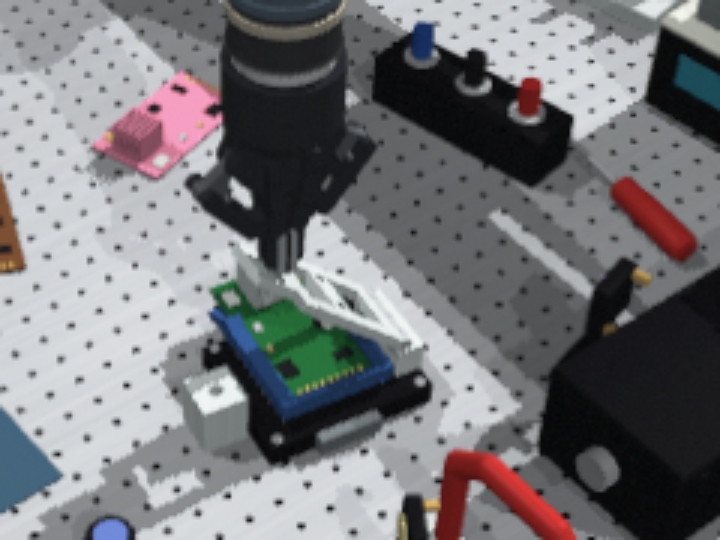

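The lid follows the closed fingers and stands at about 40°, with the board still in place. Continuing down.

```bash
python3 -m creep "[[0.15,0.6,0,0.002,-0.006,0.013,0],[0.15,0.6,0,0.002,-0.012,0.024,0],[0.15,0.6,0,0.002,-0.017,0.035,0],[0.15,0.6,0,0.002,-0.021,0.046,0],[0.15,0.6,0,0.002,-0.024,0.057,0],[0.15,0.6,0,0.002,-0.026,0.068,0],[0.15,0.6,0,0.002,-0.027,0.075,0],[0.15,0.6,0,0.002,-0.027,0.079,0],[0.15,0.6,0,0.002,-0.027,0.079,0]]"; python3 - <<'E'
from jp import *
p,R=tool();print('jig',(p[:2]-O)@np.c_[ex,ey]*1000,p[2])
E
```

```text
clock: 13.93
tool_pos: [0.649, 0.0012, 0.0605]
tool_rot: [0.08, 0.997, 0.0, -0.002]
ft_force: [-0.1, 0.5, -0.3]
width: -0.0003
finger_force: 0.0
jig [  8.2302 -53.5149] 0.06052501134200522
```

```bash
python3 -m creep "[[0,0,0,0,0,0.002,0],[0,0,0,0,0,0.004,0],[0,0,0,0,0,0.005,0],[0,0,0,0,0,0.005,0],[0,0,0,0,0,0.005,0],[0,0,0,0,0,0.005,0]]"; python3 - <<'E'
from jp import *
p,R=tool();print('jig',(p[:2]-O)@np.c_[ex,ey]*1000,p[2])
p2=[.5636,.352]
c=manip.calibration('scene')
E
```

```text
clock: 14.43
tool_pos: [0.6505, 0.001, 0.0584]
tool_rot: [0.08, 0.997, 0.0, -0.0]
ft_force: [-0.8, 0.9, 3.9]
width: -0.0
finger_force: 2.0
jig [  9.8167 -53.4465] 0.058419096725658606
```

```bash
python3 -m creep "[[0,0,0,0,0,-0.03,20],[0,0,0,0,0,-0.07,100],[0,0,0,0,0,-0.11,100],[0,0,0,0,0,-0.15,100],[0,0,0,0,0,-0.18,100],[0,0,0,0,0,-0.18,100],[0,0,0,0,0,-0.18,100],[0,0,0,0,0,-0.18,100]]"; python3 - <<'E'
from jp import *
pc,d,c=snap('wrist','w5.png');np.savez('w5.npz',p=pc,d=d,**{k:np.array(c[k]) for k in('K','distortion','R','t')})
X,u,v=cloud(c,d);L=np.c_[(X[:,:2]-O)@np.c_[ex,ey]]*1000;Z=X[:,2]*1000
k=(abs(L[:,0]-9)<16)&(L[:,1]<-46)&(L[:,1]>-96)&(Z>48)&(Z<75)
q=np.polyfit(58-L[k][:,1],Z[k],1);print(k.sum(),'lid angle',np.arctan(q[0]),'ext',L[k].min(0),L[k].max(0),'z at hole',np.polyval(q,136))
print('depth range pix',[(L[k][:,0]).mean()])
# hole: pixels in tongue region w/ low z or dark
K,D,R,t=arr(c)
P=J(9,-78,np.polyval(q,136)/1000);uv=cv2.projectPoints(np.array([P]),cv2.Rodrigues(R)[0],t,K,D)[0].ravel();print('pred px',uv)
x,y=uv.astype(int);g=cv2.cvtColor(pc,cv2.COLOR_RGB2GRAY);print(g[y-12:y+13:2,x-14:x+15:2])
to([.561,.352,.22],pose(170.8))
im=cv2.imread('pics/w5.png')[y-90:y+90,x-120:x+120];cv2.imwrite('pics/w5c.png',cv2.resize(im,None,fx=3,fy=3))
E
```

```text
clock: 15.1
tool_pos: [0.6503, 0.0008, 0.2363]
tool_rot: [0.08, 0.997, 0.0, -0.002]
ft_force: [0.0, -0.0, -0.8]
width: 0.0856
finger_force: 0.0
2159 lid angle 0.05911227786005259 ext [ -6.9826 -95.2784] [ 24.9946 -46.5415] z at hole 60.24341265478811
depth range pix [np.float64(8.908391164535859)]
pred px [287.7612 204.426 ]
[[215 214 214 214 215 215 215 215 215 215 215 216 216 216 216]
 [213 212 213 212 212 212 213 211 210 212 213 213 212 213 212]
 [209 209 209 210 210 210 207 193 170 182 202 212 211 212 212]
 [212 212 213 213 213 203 157  89  63  77 111 186 215 215 215]
 [217 216 217 216 213 172  68  64  65  66  65 108 194 216 216]
 [213 213 213 213 207 134  78  66  66  66  67  90 151 213 213]
 [213 213 214 204 209 134  83  80  74  75  86  93 142 218 217]
 [215 215 215 191 214 183  91  86  85  84 100 101 155 217 217]
 [212 213 214 214 213 209 140  98  87  92  93 138 198 216 216]
 [212 212 213 213 213 211 205 171 139 142 165 180 216 216 215]
 [215 213 214 214 215 215 213 204 195 192 210 217 216 217 216]
 [217 217 217 218 217 218 218 218 218 218 218 218 217 218 218]
 [217 217 217 217 218 218 219 219 219 219 219 219 221 220 220]]
row [-0.01 -0.32  0.02] [0.1435 0.3325 0.0158]
```

View pics/w5c.png

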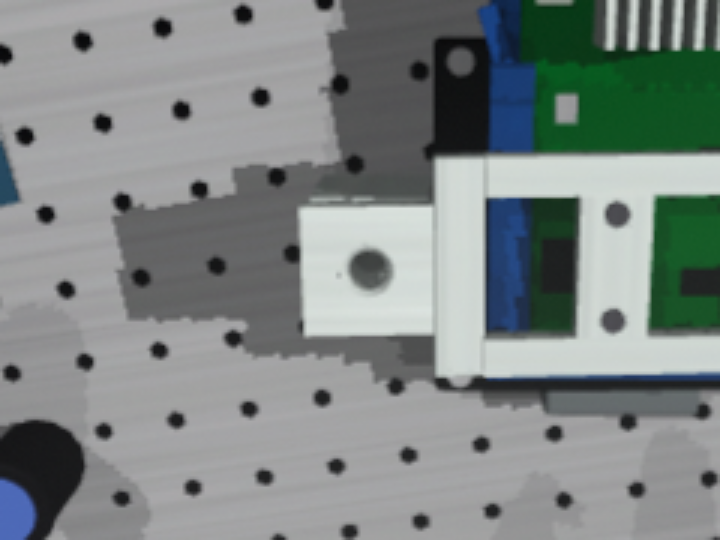

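The lid rests at 0.059 rad and its hole shows clearly at about (290,204) in the full picture. I'll compute the hole accurately and locate the red pin.

```bash
python3 - <<'E'
from jp import *
c=np.load('w5.npz');pc=c['p'];g=cv2.cvtColor(pc,cv2.COLOR_RGB2GRAY)
def jj(P): return np.c_[(P[:,:2]-O)@np.c_[ex,ey]]*1000
s=g[190:220,274:306];b=(s<170).astype(np.uint8)
n,lab,st,ce=cv2.connectedComponentsWithStats(b);i=1+np.argmax(st[1:,4]);px=ce[i]+[274,190]
print('lid hole px',px,st[i],jj(plane(c,[px],.0602)),plane(c,[px],.0602))
# tongue outline, bright
m=(g[170:240,258:325]>190).astype(np.uint8);v,u=np.nonzero(m)
T=jj(plane(c,np.c_[u+258,v+170],.0602));
k=(T[:,1]<-66);print('tongue',T[k].min(0),T[k].max(0),'mid x',(T[k][:,0].min()+T[k][:,0].max())/2)
c=np.load('w2.npz');g=cv2.cvtColor(c['p'],cv2.COLOR_RGB2GRAY)
print(g[235:280:3,225:275:3])
E
```

```text
lid hole px [290.0173 203.4624] [  9   7  15  14 173] [[  8.2023 -76.1407]] [[ 0.6453 -0.0212  0.0602]]
tongue [ -8.6915 -94.6301] [ 26.5758 -66.1528] mid x 8.942181004047818
[[104 105 106 104 104 103 106 105 101 101 103  96  88  84  60  23  23]
 [109 109 108 104 101 106 106 102 101 104 103 103 101 103  59  24  22]
 [106 106 101 103 105 107  97 101 103 109 103 112 124 129  59  23  22]
 [110 110 224 221 228 227 223 222 223 226 224 222 223 187  59  22  23]
 [109 110 220 226 228 223 221 223 223 225 221 222 221 194  60  23  23]
 [109  97 218 229 225 223 222 222 226 223 221 223 220 201  60  24  24]
 [112  36 195 228 223 221 223 188 177 217 224 221 140 130  61  24  24]
 [106 107 201 224 221 223 207  81  70  82 143 142 141 144  59  28  23]
 [109 108 185 223 222 222 222 141  73  90 171 141 142 143  78  30  25]
 [106 106 146 220 223 224 226 195 133 161 218 140 144 143 114  39  25]
 [111 109 125 222 221 225 212 222 222 220 219 145 144 141 115  57  24]
 [107 106 106 222 226 224 207 207 142 141 142 144 141 143  61  60  26]
 [110 111 111 147 147 143 145 142 141 141 145 143 142 140  78  64  26]
 [111 109 111 134 130 138 151 148 130 128 128 109 103 104  82  71  28]
 [112 110 106 107 108 107 164 156 106 108 109 109 107 107 106 107  27]]
```

```bash
python3 -m creep "[[0,-0.3,0,0.017,0.04,0,100],[0,-0.3,0,0.034,0.08,0,100],[0,-0.3,0,0.051,0.12,0,100],[0,-0.3,0,0.068,0.16,0,100],[0,-0.3,0,0.085,0.2,0,100],[0,-0.3,0,0.102,0.24,0,100],[0,-0.3,0,0.119,0.28,0,100],[0,-0.3,0,0.136,0.315,0.005,100],[0,-0.3,0,0.1435,0.3325,0.0158,100],[0,-0.3,0,0.1435,0.3325,0.0158,100],[0,-0.3,0,0.1435,0.3325,0.0158,100]]"; python3 - <<'E'
from jp import *
pc,d,c=snap('wrist','w6.png');X,u,v=cloud(c,d)
hsv=cv2.cvtColor(pc,cv2.COLOR_RGB2HSV)
rd=((cv2.inRange(hsv,(0,150,60),(8,255,255))|cv2.inRange(hsv,(172,150,60),(180,255,255)))[v,u]>0)
k=rd&(X[:,2]>.06)&(X[:,2]<.09)
t=k&(X[:,2]>.078);P=X[t];print(k.sum(),t.sum(),cv2.minEnclosingCircle((P[:,:2]*1000).astype(np.float32)),P.mean(0))
b=(abs(X[:,2]-.048)<.004)&(abs(X[:,0]-.5)<.2)&(X[:,1]>.2)
r=cv2.minAreaRect((X[b][:,:2]*1000).astype(np.float32));print('block',b.sum(),r)
tp=(X[:,2]>.076)&(X[:,2]<.084)&(X[:,1]>.2);print('tops',np.unique(np.round(X[tp][:,:2],2),axis=0,return_counts=True))
print('tool',tool()[0])
E
```

```text
clock: 16.07
tool_pos: [0.5591, 0.3531, 0.2173]
tool_rot: [0.078, 0.997, -0.002, -0.002]
ft_force: [-0.6, -0.2, -0.2]
width: 0.0854
finger_force: 0.0
580 442 ((558.740478515625, 354.5828857421875), 9.000662803649902) [0.5585 0.3547 0.08  ]
block 13380 ((561.1464233398438, 439.18475341796875), (319.6345520019531, 246.50717163085938), 77.85075378417969)
tops (array([[0.44, 0.33],
       [0.44, 0.34],
       [0.45, 0.33],
       [0.45, 0.34],
       [0.46, 0.33],
       [0.46, 0.34],
       [0.5 , 0.34],
       [0.5 , 0.35],
       [0.51, 0.34],
       [0.51, 0.35],
       [0.55, 0.35],
       [0.55, 0.36],
       [0.56, 0.35],
       [0.56, 0.36],
       [0.56, 0.54],
       [0.56, 0.55],
       [0.56, 0.56],
       [0.56, 0.57],
       [0.56, 0.58],
       [0.57, 0.35],
       [0.57, 0.36],
       [0.57, 0.49],
       [0.57, 0.5 ],
       [0.57, 0.51],
       [0.57, 0.52],
       [0.57, 0.53],
       [0.57, 0.54],
       [0.58, 0.49],
       [0.59, 0.49],
       [0.6 , 0.49],
       [0.61, 0.49],
       [0.62, 0.49],
       [0.63, 0.49],
       [0.64, 0.49],
       [0.65, 0.49],
       [0.66, 0.49],
       [0.67, 0.49],
       [0.67, 0.5 ],
       [0.68, 0.5 ],
       [0.69, 0.5 ],
       [0.7 , 0.5 ],
       [0.71, 0.5 ],
       [0.76, 0.22],
       [0.76, 0.23],
       [0.76, 0.24]]), array([ 44,  36, 228, 208,  68,  61, 147, 130, 136, 121,  71,  65, 156,
       145,  24,  58,  56,  59,  17,  21,  18,  70,  58,  52,  58,  55,
        39,  72,  54,  51,  56,  54,  45,  45,  45,  45,  15,  32,  43,
        44,  42,  34,  17,  57,  17]))
tool [0.5602 0.3518 0.2186]
```

View pics/w6.png

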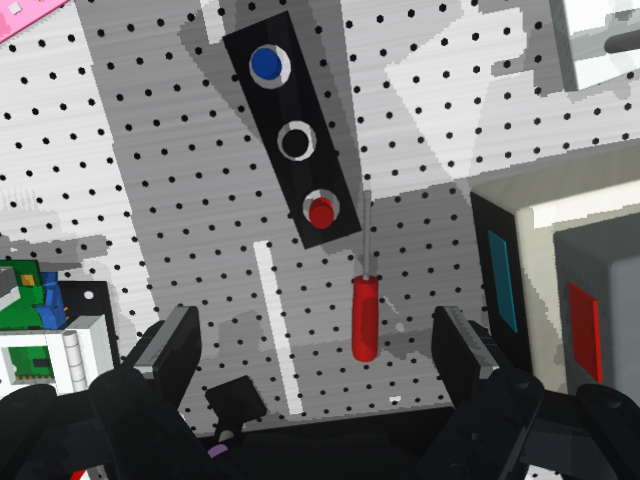

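The red knob is at (321,213), at the end of the row. The row runs across the closing direction, so the neighbouring pin is clear of the fingers.

```bash
python3 - <<'E'
from jp import *
for _ in range(3):
    manip.camera('side');to([.5587,.355,.056],pose(170.8))
E
```

```text
row [-0.16  0.02  0.01] [0.003  0.004  0.1637]
row [-0.11  0.08 -0.05] [0.0038 0.0041 0.1645]
row [-0.06  0.13 -0.09] [0.0044 0.0041 0.1652]
```

```bash
python3 -m creep "[[0,0,0,0.004,0.004,0.04,60],[0,0,0,0.004,0.004,0.08,60],[0,0,0,0.004,0.004,0.11,60],[0,0,0,0.004,0.004,0.12,60],[0,0,0,0.004,0.004,0.12,60],[0,0,0,0.004,0.004,0.12,60],[0,0,0,0.004,0.004,0.12,60]]";  python3 - <<'E'
from jp import *
pc,d,c=snap('wrist');X,u,v=cloud(c,d);p,R=tool()
hsv=cv2.cvtColor(pc,cv2.COLOR_RGB2HSV)
rd=((cv2.inRange(hsv,(0,150,60),(8,255,255))|cv2.inRange(hsv,(172,150,60),(180,255,255)))[v,u]>0)
P=X[rd&(X[:,2]>.078)&(X[:,2]<.09)];print(len(P),(ce:=cv2.minEnclosingCircle((P[:,:2]*1000).astype(np.float32))))
print('knob in tool',R.inv().apply(np.array([*np.array(ce[0])/1000,.08])-p),p)
to([.5587,.355,.056],pose(170.8))
E
```

```text
clock: 16.85
tool_pos: [0.5607, 0.3568, 0.1052]
tool_rot: [0.08, 0.997, 0.001, 0.004]
ft_force: [0.7, 0.2, 0.3]
width: 0.0513
finger_force: 0.0
1074 ((558.5274658203125, 354.8236389160156), 8.934541702270508)
knob in tool [ 0.0022 -0.0027  0.0256] [0.5609 0.3571 0.1056]
row [ 0.21  0.46 -0.02] [ 0.0023 -0.0026  0.0496]
```

```bash
python3 -m creep "[[0.2,0.45,0,0.002,-0.002,0.02,60],[0.2,0.45,0,0.002,-0.002,0.04,60],[0.2,0.45,0,0.002,-0.002,0.049,60],[0.2,0.45,0,0.002,-0.002,0.049,60],[0.2,0.45,0,0.002,-0.002,0.049,60],[0.2,0.45,0,0.002,-0.002,0.049,0],[0.2,0.45,0,0.002,-0.002,0.049,0],[0.2,0.45,0,0.002,-0.002,0.049,0],[0.2,0.45,0,0.002,-0.002,0.049,0],[0.2,0.45,0,0.002,-0.002,0.049,0],[0.2,0.45,0,0.002,-0.002,0.049,0],[0.2,0.45,0,0.002,-0.002,0.049,0],[0.2,0.45,0,0.002,-0.002,0.049,0],[0.2,0.45,0,0.002,-0.002,0.049,0]]";  python3 - <<'E'
from jp import *
p,R=tool();print(p,(pose(170.8).inv()*R).as_rotvec(degrees=True))
E
```

```text
clock: 18.07
tool_pos: [0.5577, 0.3554, 0.0548]
tool_rot: [0.08, 0.997, -0.001, -0.001]
ft_force: [0.5, 0.4, 5.6]
width: 0.0163
finger_force: 59.1
[0.5577 0.3554 0.0548] [ 0.0812  0.1132 -0.0217]
```

```bash
python3 -m creep "[[0,0,0,0,0,-0.02,0],[0,0,0,0,0,-0.05,0],[0,0,0,0,0,-0.085,0],[0,0,0,0,0,-0.12,0],[0,0,0,0,0,-0.15,0],[0,0,0,0,0,-0.15,0],[0,0,0,0,0,-0.15,0]]";  python3 - <<'E'
from jp import *
p,R=tool();print(p,(pose(170.8).inv()*R).as_rotvec(degrees=True))
to(J(8.8,-76.5,.2),pose(170.8))
E
```

```text
clock: 18.65
tool_pos: [0.5587, 0.3559, 0.2056]
tool_rot: [0.08, 0.997, -0.0, -0.0]
ft_force: [0.2, -0.3, -1.5]
width: 0.0163
finger_force: 59.7
[0.5587 0.3559 0.2056] [ 0.0193  0.0257 -0.0216]
row [-0.02 -0.03  0.02] [-0.1463 -0.3588  0.0057]
```

```bash
python3 -m creep "[[0,0,0,-0.016,-0.038,0,0],[0,0,0,-0.031,-0.076,0,0],[0,0,0,-0.047,-0.114,0,0],[0,0,0,-0.062,-0.152,0,0],[0,0,0,-0.078,-0.19,0,0],[0,0,0,-0.093,-0.228,0,0],[0,0,0,-0.109,-0.266,0,0],[0,0,0,-0.124,-0.304,0.005,0],[0,0,0,-0.138,-0.339,0.025,0],[0,0,0,-0.1463,-0.3588,0.05,0],[0,0,0,-0.1463,-0.3588,0.066,0],[0,0,0,-0.1463,-0.3588,0.066,0],[0,0,0,-0.1463,-0.3588,0.066,0],[0,0,0,-0.1463,-0.3588,0.066,0]]";  python3 - <<'E'
from jp import *
p,R=tool();print(p,(p[:2]-O)@np.c_[ex,ey]*1000,(pose(170.8).inv()*R).as_rotvec(degrees=True))
pc,d,c=snap('wrist','w7.png');np.savez('w7.npz',p=pc,d=d,tp=p,tr=R.as_quat(),**{k:np.array(c[k]) for k in('K','distortion','R','t')})
im=cv2.imread('pics/w7.png')[200:440,180:480];cv2.imwrite('pics/w7c.png',cv2.resize(im,None,fx=2.5,fy=2.5))
E
```

```text
clock: 19.82
tool_pos: [0.6436, -0.0217, 0.1369]
tool_rot: [0.08, 0.997, -0.001, -0.003]
ft_force: [-0.3, 0.4, 0.0]
width: 0.0158
finger_force: 59.7
[ 0.6436 -0.0217  0.1369] [  6.6277 -76.9216] [ 0.1901  0.3586 -0.0736]
```

View pics/w7c.png

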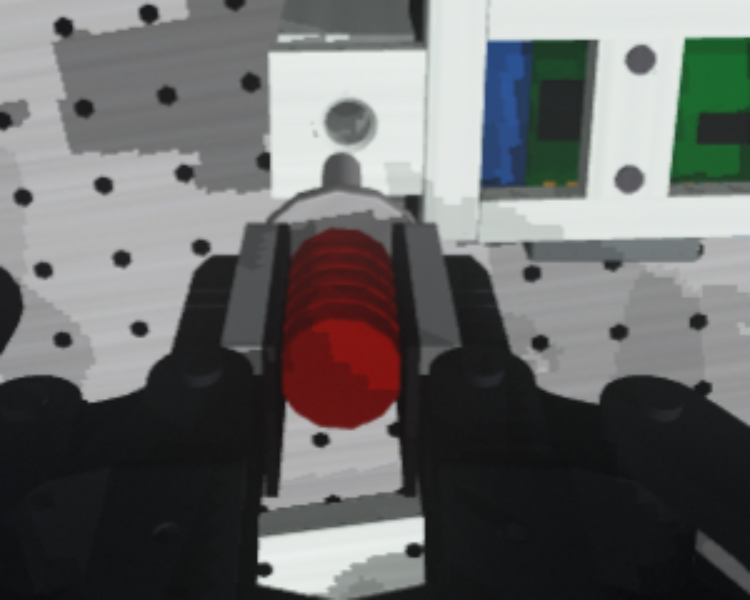

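The tip is visible just in front of the hole: shank nose at crop (341,155), i.e. full image (316,262); hole at crop (350,122), i.e. full image (320,249). Computing the offset from the same picture.

```bash
python3 - <<'E'
from jp import *
c=np.load('w7.npz');pc=c['p'];g=cv2.cvtColor(pc,cv2.COLOR_RGB2GRAY)
def jj(P): return np.c_[(P[:,:2]-O)@np.c_[ex,ey]]*1000
s=g[234:259,302:338];b=(s<185).astype(np.uint8)
n,lab,st,ce=cv2.connectedComponentsWithStats(b)
for i in range(1,n):
    if st[i,4]>60: print('hole',ce[i]+[302,234],st[i],jj(plane(c,[ce[i]+[302,234]],.0602)))
print(g[256:276:2,302:332:2])
tz=c['tp'][2]-.0508+.004
for px in ([316.4,269.7],): print('nose',jj(plane(c,[px],tz)),'tcp',jj(c['tp'][None]))
X,u,v=cloud(c,c['d']);
k=(u>311)&(u<322)&(v>262)&(v<274)&(X[:,2]>.07);T=Ro.from_quat(c['tr']).inv().apply(X[k]-c['tp'])*1000
print(T[np.argsort(T[:,2])[::8]])
E
```

```text
hole [319.8182 248.6242] [  7   5  22  20 330] [[  8.093  -76.0419]]
[[230 230 230 230 227 213 149 124 107  97 111 150 170 197 231]
 [230 230 230 230 229 224 221 209 186 195 195 184 201 231 231]
 [230 230 230 230 231 230 207 196 197 204 206 223 231 231 231]
 [232 232 232 232 227 112  80  86 100 142 228 233 233 233 233]
 [232 232 232 232 137  77  78  85 100 111 147 229 232 233 233]
 [233 233 233 221  75  78  76  86 100 111 120 206 234 235 235]
 [234 234 234 205  76  77  78  86  99 110 119 202 236 235 236]
 [232 232 232 188  76  77  77  85  99 110 117 178 233 233 233]
 [230 230 230 185  76  76  76  85  98 110 118 175 230 230 230]
 [232 228 218 164  76  80  85  87  87  90  98 157 216 224 232]]
nose [[  8.7924 -77.9309]] tcp [[  6.6277 -76.9216]]
[[13.7271 -1.8053  5.6154]
 [ 2.3001 -2.9321 31.7283]
 [ 2.3091 -0.0911 32.8844]
 [ 1.8541 -2.9573 33.9342]
 [ 1.312   0.8814 35.1772]
 [ 2.2909 -0.0776 36.552 ]
 [ 2.4388 -1.047  37.4415]
 [ 2.0103 -1.5376 38.4552]
 [ 2.1355 -1.5407 39.4151]
 [ 2.1769  0.4312 40.5847]
 [ 2.3634 -2.539  41.4244]
 [ 1.987   0.9402 42.3289]
 [ 2.1508 -2.0543 43.2399]
 [ 2.1506 -3.069  44.5608]]
```

```bash
python3 -m creep "[[0,0,0,0,0.0015,0.008,0],[0,0,0,0,0.0015,0.016,0],[0,0,0,0,0.0015,0.02,0],[0,0,0,0,0.0015,0.02,0],[0,0,0,0,0.0015,0.02,0],[0,0,0,0,0.0015,0.02,0]]";  cat > chk.py <<'E'
from jp import *
p,R=tool();print('tcp',p,(p[:2]-O)@np.c_[ex,ey]*1000,(pose(170.8).inv()*R).as_rotvec(degrees=True))
pc,d,c=snap('wrist');g=cv2.cvtColor(pc,cv2.COLOR_RGB2GRAY)
X,u,v=cloud(c,d);T=R.inv().apply(X-p)*1000
k=(abs(T[:,0]-2)<2)&(abs(T[:,1]+1)<5)&(T[:,2]>25)
for z in range(26,52,3):
    q=T[k&(abs(T[:,2]-z)<1.5)]
    if len(q)>3: print(z,len(q),'y',q[:,1].min().round(1),q[:,1].max().round(1),'xmax',np.median(np.sort(q[:,0])[-4:]).round(1),'pix',u[k].min(),u[k].max(),v[k].min())
L=(X[:,:2]-O)@np.c_[ex,ey]*1000;Z=X[:,2]*1000
kk=(abs(L[:,0]-9)<17)&(L[:,1]<-50)&(L[:,1]>-95)&(abs(Z-60)<6)
q=np.polyfit(58-L[kk][:,1],Z[kk],1);print('lid angle',q[0]);
cv2.imwrite('pics/chk.png',cv2.cvtColor(pc,cv2.COLOR_RGB2BGR))
print(g[228:276:3,290:350:3])
E
python3 chk.py
```

```text
clock: 20.37
tool_pos: [0.6443, -0.021, 0.1174]
tool_rot: [0.08, 0.997, -0.002, -0.003]
ft_force: [-0.6, 0.1, 0.0]
width: 0.0158
finger_force: 59.7
tcp [ 0.6443 -0.021   0.1174] [  7.1435 -76.0974] [ 0.2061  0.2772 -0.0348]
32 19 y -3.9 1.8 xmax 2.6 pix 307 325 250
35 37 y -4.5 2.3 xmax 2.7 pix 307 325 250
38 31 y -4.5 2.4 xmax 2.7 pix 307 325 250
41 35 y -4.6 2.4 xmax 2.6 pix 307 325 250
44 32 y -4.6 2.5 xmax 2.7 pix 307 325 250
47 15 y -4.7 2.0 xmax 2.3 pix 307 325 250
lid angle 0.06217511095984877
[[113 100 107 113 112 114 113 113 101 108 111 112 112 125 132 133 138 138
  138 147]
 [236 236 236 236 235 235 236 231 226 225 226 226 230 235 236 235 235 235
  235 235]
 [235 235 235 235 235 235 235 229 225 225 224 225 225 235 235 235 235 235
  235 235]
 [233 233 233 233 233 233 234 234 223 223 223 223 227 234 234 235 234 235
  235 235]
 [232 232 232 232 232 232 233 222 222 223 223 223 234 234 234 234 235 234
  235 235]
 [232 232 232 232 232 232 233 220 221 221 222 220 233 233 232 233 234 233
  234 233]
 [231 231 231 231 231 231 231 218 218 218 218 218 231 231 231 231 231 231
  231 231]
 [229 229 229 229 229 229 229 230 214 191 197 229 230 230 230 230 231 230
  231 231]
 [230 231 231 231 231 231 230 182  78  79  78 126 205 232 233 233 233 233
  233 233]
 [234 234 234 234 233 233 194  93  82  79  83  95 139 215 234 233 233 233
  234 233]
 [217 187 152 151 226 217 114  96  96  97  97 132 110 143 232 232 233 232
  232 232]
 [151 152 152 152 152 115 126  97  86  95 102 131  96 149 234 233 234 235
  235 235]
 [152 153 152 153 153 124 183  77  78  94 111 108  97 120 234 234 234 234
  234 234]
 [152 150 151 152 152 231 197  77  78  94 113 124 125 190 208 221 233 234
  234 233]
 [149 150 150 182 182 231 187  77  78  93 112 123 184 208 209 208 232 233
  234 234]
 [232 232 232 232 233 232 189  77  78  88 106 117 211 210 210 210 229 234
  234 234]]
```

```bash
python3 -m creep "[[0,0,0,0,0.0006,0.004,0],[0,0,0,0,0.0006,0.008,0],[0,0,0,0,0.0006,0.012,0],[0,0,0,0,0.0006,0.016,0],[0,0,0,0,0.0006,0.016,0]]"; python3 -m creep "[[0,0,0,0,0,0.003,0],[0,0,0,0,0,0.006,0],[0,0,0,0,0,0.006,0]]"; python3 -m creep "[[0,0,0,0,0,0.003,0],[0,0,0,0,0,0.006,0],[0,0,0,0,0,0.006,0]]"
```

```text
clock: 20.83
tool_pos: [0.6434, -0.0205, 0.0996]
tool_rot: [0.08, 0.997, -0.002, -0.004]
ft_force: [0.0, 0.4, -1.0]
width: 0.0157
finger_force: 59.7
clock: 21.08
tool_pos: [0.6438, -0.0205, 0.0944]
tool_rot: [0.08, 0.997, -0.002, -0.003]
ft_force: [-0.4, -1.0, -0.8]
width: 0.0156
finger_force: 59.7
clock: 21.33
tool_pos: [0.6439, -0.0205, 0.0885]
tool_rot: [0.08, 0.997, -0.002, -0.003]
ft_force: [0.0, 0.6, -1.2]
width: 0.0159
finger_force: 59.7
```

```bash
python3 -m creep "[[0,0,0,0,0,0.004,0],[0,0,0,0,0,0.008,0],[0,0,0,0,0,0.012,0],[0,0,0,0,0,0.016,0],[0,0,0,0,0,0.018,0],[0,0,0,0,0,0.018,0]]"; python3 -m creep "[[0,0,0,0,0,0.003,0],[0,0,0,0,0,0.006,0],[0,0,0,0,0,0.006,0]]"; python3 -m creep "[[0,0,0,0,0,0.003,0],[0,0,0,0,0,0.006,0],[0,0,0,0,0,0.006,0]]"
```

```text
clock: 21.83
tool_pos: [0.6439, -0.0207, 0.0704]
tool_rot: [0.08, 0.997, -0.002, -0.003]
ft_force: [-0.5, -0.5, -1.6]
width: 0.016
finger_force: 59.7
clock: 22.08
tool_pos: [0.6444, -0.0208, 0.0655]
tool_rot: [0.08, 0.997, -0.002, -0.002]
ft_force: [-0.2, -0.1, 1.1]
width: 0.0158
finger_force: 60.1
clock: 22.33
tool_pos: [0.6444, -0.0211, 0.06]
tool_rot: [0.08, 0.997, -0.002, -0.002]
ft_force: [-0.7, -0.7, 4.4]
width: 0.0162
finger_force: 60.4
```

```bash
python3 -m creep "[[0,0,0,0,0,0.0015,0],[0,0,0,0,0,0.0025,0],[0,0,0,0,0,0.0025,0]]"; python3 -m creep "[[0,0,0,0,0,0.001,0],[0,0,0,0,0,0.0025,0],[0,0,0,0,0,0.0025,0]]";python3 -m creep "[[0,0,0,0,0,0.001,0],[0,0,0,0,0,0.002,0],[0,0,0,0,0,0.002,0],[0,0,0,0,0,0.002,0]]"
```

```text
clock: 22.58
tool_pos: [0.6444, -0.0212, 0.0588]
tool_rot: [0.08, 0.997, -0.002, -0.002]
ft_force: [-2.1, -1.2, 8.3]
width: 0.0158
finger_force: 60.8
clock: 22.83
tool_pos: [0.6445, -0.0212, 0.0587]
tool_rot: [0.08, 0.997, -0.002, -0.001]
ft_force: [-7.2, -0.8, 15.0]
width: 0.0163
finger_force: 61.6
clock: 23.17
tool_pos: [0.6446, -0.0212, 0.0586]
tool_rot: [0.08, 0.997, -0.002, -0.001]
ft_force: [-9.4, -0.1, 21.7]
width: 0.0158
finger_force: 62.2
```

```bash
python3 -m creep "[[0,0,0,0,0,0,0],[0,0,0,0,0,0,0],[0,0,0,0,0,0,0],[0,0,0,0,0,0,0]]"; python3 - <<'E'
from jp import *
pc,d,c=snap('wrist','w9.png');X,u,v=cloud(c,d);L=(X[:,:2]-O)@np.c_[ex,ey]*1000;Z=X[:,2]*1000
for xr in((-20,-13),(28,36)):
    k=(L[:,0]>xr[0])&(L[:,0]<xr[1])&(L[:,1]>-55)&(L[:,1]<55)&(abs(Z-53)<6)
    if k.sum()>30:
        q=np.polyfit(58-L[k][:,1],Z[k],1);print(k.sum(),'lid slope',q, 'top z',np.median(Z[k]))
k=(abs(L[:,1])<25)&(L[:,0]<-78)&(L[:,0]>-95)&(abs(Z-35)<5);print('rear',k.sum(),np.percentile(L[k][:,0],1) if k.any() else '','z',np.median(Z[k]))
im=cv2.imread('pics/w9.png')
E
```

```text
clock: 23.5
tool_pos: [0.6446, -0.0212, 0.0586]
tool_rot: [0.08, 0.997, -0.002, -0.001]
ft_force: [-9.1, -1.1, 21.6]
width: 0.0158
finger_force: 62.2
4433 lid slope [ 0.0009 51.7572] top z 51.79452621449537
3857 lid slope [-0.0054 51.4691] top z 51.56512144312974
rear 1581 -85.0827284030207 z 33.93004381860168
```

```bash
python3 -c "
from plant import manip
print(manip.hand_in())"
```

```text
the job is handed in; nothing more can be done
None
```

The job is handed in at about 23.5 s with the green board home in the slot, the lid fully shut and the red pin through the lid into the base, still pressed down at about 22 N; the hand-in reported no verdict.

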